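# Seat the scan reference ball at the top of its sloped gutter

### The arm

A 6-joint arm with a two-finger parallel gripper is mounted at the origin on the work surface. World frame = base frame: x ahead of the robot, y to its left, z up, the work surface at z = 0. Lengths are in m, angles in degrees, forces in N, time in s.
With the tool pointing down it reaches from about 0.25 to 0.775 m from the base axis. Payload 4 kg.
Tool frame: the origin (TCP) lies midway between the tips of the shut fingers; the grasp point (between the pads) lies 19 mm behind it; z points along the fingers, y is the line along which they close (so a half turn about z gives the same grasp; the last joint's range is limited). The gripper opens to 85 mm and grips with 20 to 120 N. Pads are 22 mm wide; open, the fingers measure 114 mm over their backs; the gripper's body (76 mm by 85 mm) begins 54 mm behind the grasp point. The pads swing forward as they close: fully open they stand 13 mm farther back than shut.
Start: joints at [-74.376, 4.996, 78.535, -0, 96.463, -5.907], TCP at [0.202, -0.512, 0.202] pointing down, gripper open.
Joint ranges: [-177.83, 177.83], [-43.37, 116.18], [15.69, 146.23], [-61.86, 241.86], [9.47, 152.12], [-147.06, 147.06]. Speed limits (degrees/s): [159.86, 159.86, 180, 180, 180, 180].

### API

Orientations are given as a 3x3 rotation matrix whose columns are the frame's x, y, z axes.
In Python, from rig import arm, vision, ticket gives the robot as it stands. The module is installed in compiled form; this text tells all that it offers.
- The arm moves only by the tool play_rows, never from a script. Its argument "steps" is a list of rows, each a list of 3 entries, a list of its own where there are three numbers: the shift along the world's x, y, z in cm, then the turn, a rotation vector about the world's x, y, z in degrees, then the opening, from 0 (shut) to 1 (fully open). A call has 1 to 5 rows; each row is the pose to reach, as a shift and turn from the pose commanded when the call began; what a row does not reach only later rows make up. A row lasts 1/12 s, in which the tool goes at most 41.7 mm and 7.16 degrees, less where a joint would pass 70% of its speed; a pose out of reach is approached as far as the arm can. A call with a gripper value outside its range is refused whole. The fingers move at their own pace and stop on an object; "force" is the grip in N (left out, the last holds). Time passes only in rows, so rows that repeat a pose let the fingers close. It gives the time, the measured TCP pose, the force, the opening and the grip force at its end, in the units of the state.
- arm.sense(): the state, without advancing time (a new reading comes with each control period).
- vision.camera(name): name is "scene" or "side" or "wrist"; returns the picture (480x640x3 uint8, red, green, blue); there is no depth.
- vision.camera_params(name): a dict with "camera_matrix" (3x3 intrinsics, pixels), "D" ([k1, k2, p1, p2, k3] as OpenCV has them; the pictures are not rectified), "R" (3x3) and "t" (3): a world point X has camera coordinates R X + t. Camera axes: x right, y down, z forward; pixel columns grow to the right and rows downward; lengths in m; the calibration is good to about 2 mm. A picture is of the moment at which its call begins: read the wrist's pose just before it. camera_params takes no time and is no camera call; for the wrist camera it gives the pose at the moment of the call.
- ticket.job_done(): hands the job in; it is judged then, once.
The state is a dict: "clock": time; "q": joint angles; "qvel": joint speeds; "joint_torque": joint torques, N m; "ee_pos": TCP position; "tool_rot": TCP orientation; "ft_force": force on the tool from outside, world axes, zero at the start; "torque": the same for the moment, N m; "width": finger opening in m; "gripper_force": force on a finger pad.
Only numpy, scipy, OpenCV 4.12 (cv2) and the standard library are available. Lean on these libraries where they do the work, as an engineer would, in place of code of your own. Each camera call takes 0.05 s, during which the arm holds its last target. There are 200 camera calls.

### The job

Push the grey reference ball that lies at the low end of the sloped gutter up and over the hump near the top, so that it rests against the end stop and does not roll back. Then push the swinging keeper arm fully across the gutter behind it. Only push: do not lift the ball or take it out of the gutter, and leave the other loose things on the bench where they are.

Things in the scene. Friction and masses are not known exactly. Their poses are not given: they have to be found in the camera images.
- gutter: Fixed aluminium gutter on a base plate 400 x 130 x 6 mm. Origin on the bench top under its centreline; x uphill along the gutter (level), y to the left of uphill, z up. Inside width 52, side walls 12 above the floor, 4 thick. Floor: level, 30 above the bench, from x = -195 to -100, then up at 10 degrees to the crest, then a dip to the end stop. Low end wall at x = -198, top z = 42.
- crest (a point): Top of the hump, on the gutter floor: gutter frame x = 60, y = 0, z = 58 mm; axes as the gutter's. Beyond it the floor falls at 10 degrees to the upright end stop (face at x = 135, top at z = 100 mm). Short of the crest the ball rolls back down to the level part; past it, it rolls to the stop by itself and stays.
- ball: Matt grey plastic ball, d 60, 70 to 140 g, that lies in the gutter and rolls freely along it; it starts on the level part, centre at gutter x = -155 to -120 mm, y = 0. Origin: its centre (its axes turn as it rolls).
- seat (a point): Where the ball's centre is when it rests against the end stop: gutter frame x = 105, y = 0, z = 81 mm; axes as the gutter's.
- pivot (a point): Keeper's pivot, at the top of a round post (r 10) beside the gutter: gutter frame x = 64, y = 48, z = 77 mm; axes as the gutter's. The keeper is a level steel arm, 80 long from here, 10 wide, 8 thick (z 77 to 85 mm).
- keeper (a joint): Keeper's angle (rad). 0: wide open, pointing downhill but 0.60 rad outwards, on the +y side of the gutter. It grows anticlockwise seen from above: straight downhill along the gutter at 0.60, square across it (to -y), behind the seated ball, at its stop at 2.17, 6 mm clear of the ball. Starts at 0 to 0.5. About 1 N at the peg moves it; it stays where it is left.
- keeper_peg (a point): Top centre of the upright peg on the keeper, to push it by: d 10, 30 tall above the arm (85 to 115 mm above the bench), 70 from the pivot.
- idler: loose grey belt roller with bearing ends, standing on end on the bench beside the gutter, d 50, 45 high; leave alone. Origin: centre of its underside
- bearing: steel ring d 52, 15 high, flat on the bench beside the gutter; leave alone. Origin: centre of its underside
- bar_offcut: upright aluminium bar offcut, d 32, 55 high, on the bench beside the gutter; leave alone. Origin: centre of its underside
- screwdriver: red-handled screwdriver, lying on the bench to the left; leave alone
- mug: white mug, d 80, 90 high, on the bench to the right; leave alone. Origin: centre of its underside
- spray_can: white spray can, d 60, 120 high, on the left of the bench; leave alone. Origin: centre of its underside
- tensioner: black belt tensioner, 135 x 60 and 40 high, lying on the bench to the right; leave alone. Origin: under its middle
Not all that is in view belongs to the job. Leave any blue or purple look-alike of the ball alone.

How it is judged (in metres and radians):
On the way, in this order (a step that is already met when the one before it is completed fails the run):
1. the ball rests against the end stop, over the hump (x of ball in the frame of gutter between 0.099 and 0.111 m and z of ball in the frame of gutter between 0.072 and 0.089 m and linear speed of ball below 0.03 m/s), for 0.2 s.
2. the keeper is fully across behind it (value of joint keeper above 2.05 rad), for 0.2 s.
At the end, for the whole second after the job is handed in: The ball is at rest in the dip against the end stop (centre within 6 mm of its seat along the gutter) and the keeper is within 0.12 rad of its closed stop (x of ball in the frame of gutter between 0.099 and 0.111 m and z of ball in the frame of gutter between 0.072 and 0.089 m and linear speed of ball below 0.02 m/s and value of joint keeper above 2.05 rad); the robot touches nothing.
It fails at once if the ball is lifted off the gutter floor or taken out of the gutter ((x of ball in the frame of gutter below -0.09 m and z of ball in the frame of gutter above 0.074 m) or (x of ball in the frame of gutter below 0 m and z of ball in the frame of gutter above 0.089 m) or z of ball in the frame of gutter above 0.1 m or z of ball in the frame of gutter below 0.05 m or y of ball in the frame of gutter above 0.012 m or y of ball in the frame of gutter below -0.012 m).
It fails at once if another loose thing on the bench is moved more than 20 mm (distance of any of idler, bearing, bar_offcut, screwdriver, mug, spray_can, tensioner from where it was at the start of the episode above 0.02 m).
It also fails if it takes over 58 s, if anything falls off the work surface, if the arm or the gripper's body presses on something with over 40 N, if the wrist force passes 120 N, or if a joint passes its speed limit or range.

## Working session

There is one attempt and no reset: what is moved stays moved. The work goes in short steps, Python scripts to look and compute and a tool call to move; the robot and the scene stay as the last step left them, time stands still between calls to the robot, and variables do not carry over. Pictures are saved under pics/ and viewed, at most 10 in all, crops included, and the job is handed in when it is done.

Besides the shell and the picture viewer there is one more tool, called after ">>>" in YAML: its name, and indented under it one key for each argument. play_rows: Moves the arm, as the interface text tells. Its arguments: {"type":"object","properties":{"steps":{"type":"array"},"force":{"type":"number"}},"required":["steps"]}

```bash
mkdir -p pics; python3 - <<'E'
from rig import arm, vision
import cv2
for n in ("scene","side"):
    cv2.imwrite(f"pics/{n}0.png",vision.camera(n)[:,:,::-1])
    p=vision.camera_params(n);print(n,p)
s=arm.sense();print(s["clock"],s["ee_pos"],s["tool_rot"])
E
```

```text
scene {'camera_matrix': array([[535.42111999,   0.        , 322.64395247],
       [  0.        , 535.42111999, 235.56477061],
       [  0.        ,   0.        ,   1.        ]]), 'D': array([0.03365424, 0.        , 0.        , 0.        , 0.        ]), 'R': array([[-0.6576131 ,  0.75330512,  0.0087411 ],
       [ 0.4029162 ,  0.36149055, -0.84082288],
       [-0.63655601, -0.54941421, -0.54123976]]), 't': array([ 0.37993005, -0.12361703,  1.60205506])}
side {'camera_matrix': array([[494.5948087 ,   0.        , 323.55602135],
       [  0.        , 494.5948087 , 236.42248136],
       [  0.        ,   0.        ,   1.        ]]), 'D': array([0.04008541, 0.        , 0.        , 0.        , 0.        ]), 'R': array([[-0.81008836, -0.58628637, -0.00501399],
       [-0.44237812,  0.61681399, -0.65103156],
       [ 0.38478363, -0.52517501, -0.7590341 ]]), 't': array([0.44143448, 0.31224984, 1.05274437])}
0.1 [ 0.20170855 -0.51113055  0.20053815] [[ 9.30227594e-01  3.66982716e-01 -5.57470805e-04]
 [ 3.66983083e-01 -9.30225538e-01  1.96590691e-03]
 [ 2.02880277e-04 -2.03332321e-03 -9.99997912e-01]]
```

View pics/scene0.png

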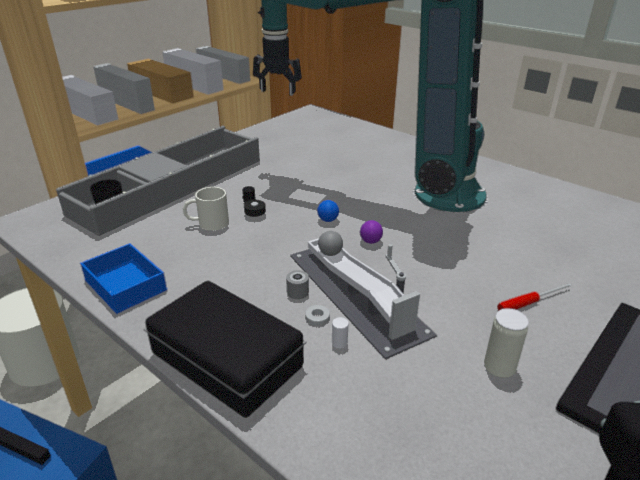

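View pics/side0.png

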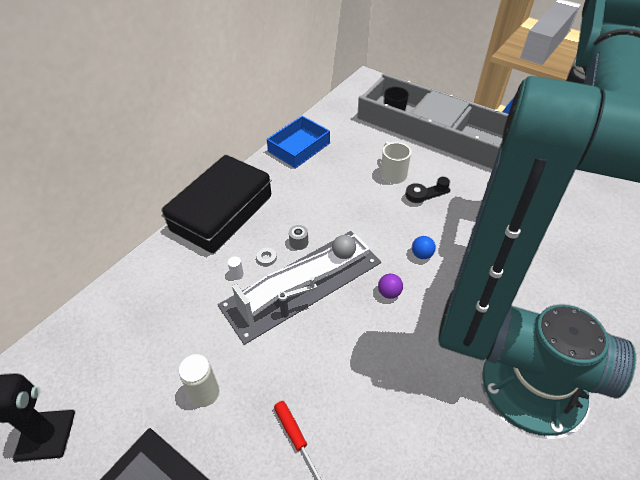

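The grey ball sits in the gutter at scene (331,243) and side (344,247). The blue ball (scene 328,211) and purple ball (371,232) lie on the bench and are decoys. The keeper post is at scene (401,280). I'll confirm with one enlarged crop.

```bash
python3 - <<'E'
import cv2,numpy as np
a=cv2.imread("pics/scene0.png")[225:360,280:440];b=cv2.imread("pics/side0.png")[225:350,210:390]
cv2.imwrite("pics/c1.png",cv2.resize(a,None,fx=4.4,fy=4.4,interpolation=cv2.INTER_CUBIC))
cv2.imwrite("pics/c2.png",cv2.resize(b,None,fx=4.4,fy=4.4,interpolation=cv2.INTER_CUBIC))
E
```

```text
(no output)
```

View pics/c1.png

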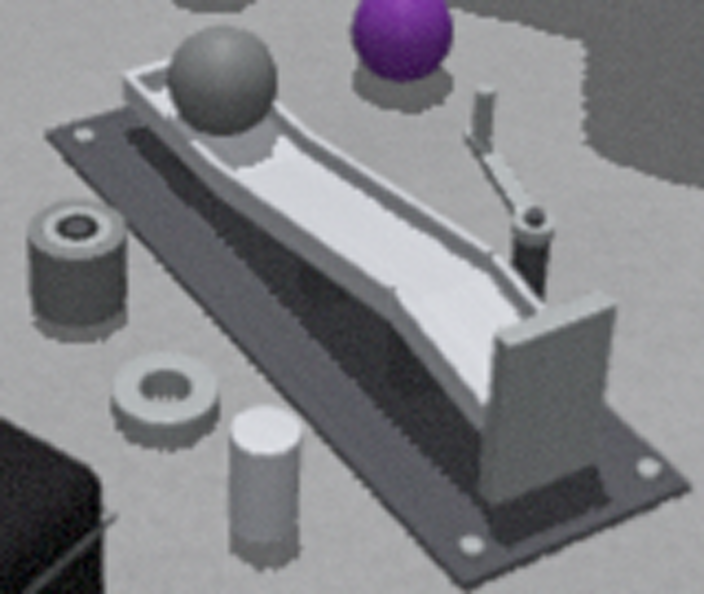

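View pics/c2.png

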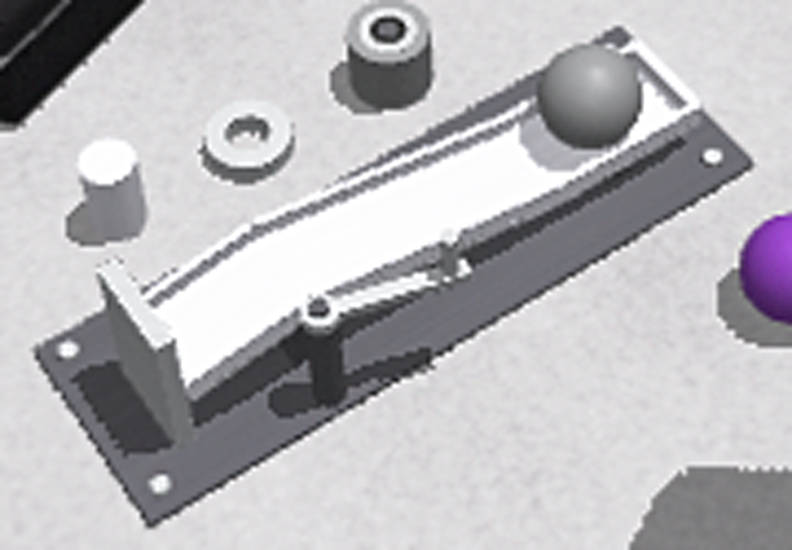

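The crops confirm it: the grey ball is in the gutter at the low end (scene crop 222,80; side crop 590,95). Peg top is at (484,92) / (449,237), pivot top at (533,218) / (319,308), and the base plate corners are clear. Next I fit the pose.

```bash
cat > h.py <<'E'
import numpy as np,cv2
from scipy.optimize import least_squares
from rig import vision
P={n:vision.camera_params(n) for n in("scene","side")}
def proj(n,X):
    p=P[n];return cv2.projectPoints(np.atleast_2d(X).astype(float),cv2.Rodrigues(p["R"])[0],p["t"],p["camera_matrix"],p["D"])[0][:,0]
def tri(px):
    return least_squares(lambda X:np.concatenate([proj(n,X)[0]-px[n] for n in px]),[.5,0,.05]).x
def G(v,X):
    c,s=np.cos(v[2]),np.sin(v[2]);X=np.atleast_2d(X);return X@np.array([[c,s,0],[-s,c,0],[0,0,1]])+[v[0],v[1],0]
E
python3 - <<'E'
from h import *
off={"scene":(280,225),"side":(210,225)}
full=lambda n,u:(np.array(u)+.5)/4.4-.5+off[n]
obs={"scene":[((-200,-65,6),(47,133)),((200,-65,6),(468,582)),((200,65,6),(690,487)),((64,48,85),(533,218))],
"side":[((200,65,6),(152,522)),((200,-65,6),(37,348)),((-200,65,6),(752,163)),((-200,-65,6),(622,27)),((64,48,85),(319,308))]}
f=lambda v:np.concatenate([(proj(n,G(v,np.array([o[0] for o in L])/1e3))-[full(n,o[1]) for o in L]).ravel() for n,L in obs.items()])
best=min((least_squares(f,[.5,0,a]) for a in np.arange(0,6.3,.7)),key=lambda r:r.cost)
v=best.x;print(v,np.degrees(v[2]),np.abs(best.fun).max(),best.fun.round(1))
for k,a,b in(("ball",(222,80),(590,95)),("peg",(484,92),(449,237)),("idler",(77,225),(389,30)),("bar",(265,428),(107,160))):
    X=tri({"scene":full("scene",a),"side":full("side",b)})
    c,s=np.cos(v[2]),np.sin(v[2]);d=X[:2]-v[:2];print(k,X.round(4),"gutter",(np.r_[c*d[0]+s*d[1],-s*d[0]+c*d[1],X[2]]*1e3).round(1))
for k in((-120,0,60),(60,0,58),(105,0,81),(64,48,85)):print(k,G(v,np.array(k)/1e3).round(4))
np.save("v.npy",v)
E
```

```text
[0.55303358 0.0835665  1.23479239] 70.74839242362917 5.5157827337452545 [ 1.5 -0.4  0.2  2.   2.6  0.6 -5.5 -2.7 -2.3  1.9 -2.6  1.   0.4  1.7
 -0.8  1.   5.2 -3.9]
ball [ 0.5098 -0.0368  0.0612] gutter [-127.9    1.2   61.2]
peg [0.492  0.117  0.1133] gutter [ 11.4  68.6 113.3]
idler [ 0.6404 -0.0203  0.0455] gutter [ -69.2 -116.7   45.5]
bar [0.7023 0.1525 0.0556] gutter [ 114.3 -118.2   55.6]
(-120, 0, 60) [[ 0.5135 -0.0297  0.06  ]]
(60, 0, 58) [[0.5728 0.1402 0.058 ]]
(105, 0, 81) [[0.5877 0.1827 0.081 ]]
(64, 48, 85) [[0.5288 0.1598 0.085 ]]
```

The pivot residual suggests the plate isn't centred on the origin, so I'll fit an x offset too.

```bash
python3 - <<'E'
from h import *
off={"scene":(280,225),"side":(210,225)}
full=lambda n,u:(np.array(u)+.5)/4.4-.5+off[n]
obs={"scene":[((-200,-65,6),(47,133)),((200,-65,6),(468,582)),((200,65,6),(690,487)),((64,48,85),(533,218))],
"side":[((200,65,6),(152,522)),((200,-65,6),(37,348)),((-200,65,6),(752,163)),((-200,-65,6),(622,27)),((64,48,85),(319,308)),((-198,28,42),(690,105)),((-198,-28,42),(632,42))]}
def pts(L,v):
    X=np.array([o[0] for o in L])/1e3; X[X[:,2]<.01,0]+=v[3]; return G(v,X)
f=lambda v:np.concatenate([(proj(n,pts(L,v))-[full(n,o[1]) for o in L]).ravel() for n,L in obs.items()])
r=least_squares(f,[.55,.08,1.23,0]);v=r.x;print(v,np.degrees(v[2]),r.fun.round(1))
c,s=np.cos(v[2]),np.sin(v[2])
for k,a,b in(("ball",(222,80),(590,95)),("peg",(484,92),(449,237)),("pivot",(533,218),(319,308))):
    X=tri({"scene":full("scene",a),"side":full("side",b)})
    d=X[:2]-v[:2];print(k,X.round(4),"gutter",(np.r_[c*d[0]+s*d[1],-s*d[0]+c*d[1],X[2]]*1e3).round(1))
for k in((-185,0,60),(60,0,58),(105,0,81),(64,48,85)):print(k,G(v,np.array(k)/1e3).round(4))
np.save("v.npy",v)
E
```

```text
[ 0.55877839  0.09867071  1.24291102 -0.02082945] 71.2135558215571 [-0.1 -1.  -0.7  0.4  1.3 -1.2 -1.   1.2 -0.   1.  -0.8  0.4  1.5  0.2
 -0.1 -0.1 -0.8 -0.5  0.3 -0.7 -0.1 -0.1]
ball [ 0.5098 -0.0368  0.0612] gutter [-144.     2.8   61.2]
peg [0.492  0.117  0.1133] gutter [ -4.2  69.1 113.3]
pivot [0.531  0.1753 0.0866] gutter [63.6 50.9 86.6]
(-185, 0, 60) [[ 0.4992 -0.0765  0.06  ]]
(60, 0, 58) [[0.5781 0.1555 0.058 ]]
(105, 0, 81) [[0.5926 0.1981 0.081 ]]
(64, 48, 85) [[0.5339 0.1747 0.085 ]]
```

Consistent now (about 1 px): gutter yaw is 71.2° and the keeper is at about 0.34 rad. I'll travel at height with the fingers shutting to a spot just beyond the low end, and check the blue and purple ball positions.

>>> play_rows:
  steps:
    - [[1.9,2.8,0],[0,0,3.3],0]
    - [[3.8,5.6,0],[0,0,6.6],0]
    - [[5.8,8.4,0],[0,0,10],0]
    - [[7.7,11.1,0],[0,0,13.3],0]
    - [[9.6,13.9,0],[0,0,16.6],0]

```text
clock: 0.52
ee_pos: [0.2983, -0.3711, 0.201]
tool_rot: [[0.785, 0.619, -0.0], [0.619, -0.785, 0.001], [0.0, -0.001, -1.0]]
ft_force: [1.0, -0.4, 0.5]
width: 0.0256
gripper_force: 0.0
```

>>> play_rows:
  steps:
    - [[1.9,2.8,0],[0,0,3.3],0]
    - [[3.8,5.6,0],[0,0,6.6],0]
    - [[5.8,8.4,0],[0,0,10],0]
    - [[7.7,11.1,0],[0,0,13.3],0]
    - [[9.6,13.9,0],[0,0,16.6],0]

```text
clock: 0.93
ee_pos: [0.3943, -0.232, 0.2012]
tool_rot: [[0.575, 0.818, -0.0], [0.818, -0.575, 0.0], [-0.0, -0.001, -1.0]]
ft_force: [0.9, -0.4, -0.5]
width: 0.0003
gripper_force: 0.0
```

>>> play_rows:
  steps:
    - [[1.9,2.8,0],[0,0,3.3],0]
    - [[3.8,5.6,0],[0,0,6.6],0]
    - [[5.8,8.4,0],[0,0,10],0]
    - [[7.7,11.1,0],[0,0,13.3],0]
    - [[9.6,13.9,0],[0,0,16.6],0]

```text
clock: 1.35
ee_pos: [0.4903, -0.093, 0.2011]
tool_rot: [[0.317, 0.948, -0.001], [0.948, -0.317, -0.0], [-0.0, -0.001, -1.0]]
ft_force: [0.2, -0.6, -0.5]
width: -0.0001
gripper_force: 0.0
```

```bash
python3 - <<'E'
from h import *
from rig import arm
for k,a,b in(("blue",(328,211),(424,247)),("purple",(371.5,232),(391,286))):print(k,tri({"scene":a,"side":b}).round(3))
v=np.load("v.npy");s=arm.sense();print(s["ee_pos"],s["tool_rot"].round(3),s["width"],s["q"],s["ft_force"])
cv2.imwrite("pics/w1.png",vision.camera("wrist")[:,:,::-1])
E
```

```text
blue [ 0.356 -0.175  0.029]
purple [ 0.363 -0.023  0.028]
[ 0.49027855 -0.09302373  0.20114794] [[ 0.317  0.948 -0.001]
 [ 0.948 -0.317 -0.   ]
 [-0.    -0.001 -1.   ]] -0.0001205036843632567 [-1.72479057e+01 -1.49926397e+00  8.52615193e+01 -1.13277845e-02
  9.62735483e+01  1.24788283e+00] [ 0.18502394 -0.55864294 -0.53568168]
```

View pics/w1.png

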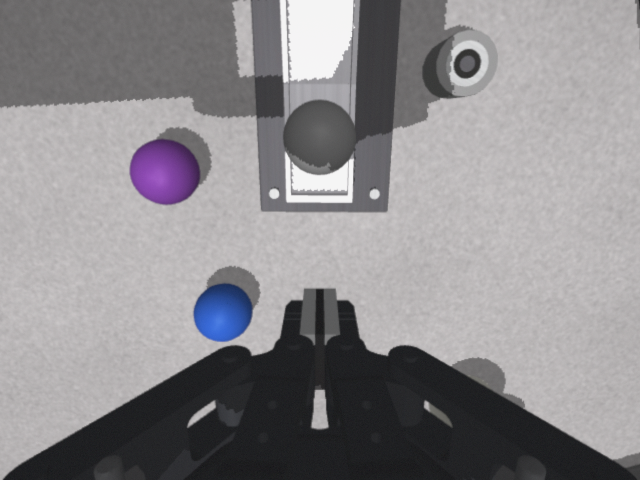

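The wrist view shows the gutter vertical and centred at col 319.5, the ball at (320,136), the fingers at col 320, so the tool is aligned. The blue ball is well clear. I'll descend behind the ball.

>>> play_rows:
  steps:
    - [[0,-0.1,-3.5],[0,0,0],0]
    - [[0,-0.2,-7],[0,0,0],0]
    - [[0,-0.2,-10.5],[0,0,0],0]
    - [[0,-0.2,-14],[0,0,0],0]
    - [[0,-0.2,-14.4],[0,0,0],0]

```text
clock: 1.82
ee_pos: [0.4839, -0.0949, 0.0498]
tool_rot: [[0.32, 0.947, -0.015], [0.947, -0.32, 0.005], [-0.0, -0.015, -1.0]]
ft_force: [-1.6, -0.2, -0.4]
width: 0.0
gripper_force: 0.0
```

>>> play_rows:
  steps:
    - [[0.16,0.47,0],[0,0,0],0]
    - [[0.32,0.95,0],[0,0,0],0]
    - [[0.48,1.42,0],[0,0,0],0]
    - [[0.64,1.89,0],[0,0,0],0]
    - [[0.81,2.37,0],[0,0,0],0]

```text
clock: 2.23
ee_pos: [0.4998, -0.0727, 0.0601]
tool_rot: [[0.32, 0.947, 0.004], [0.947, -0.32, -0.001], [0.0, 0.005, -1.0]]
ft_force: [0.6, 0.9, 1.0]
width: 0.0
gripper_force: 0.0
```

>>> play_rows:
  steps:
    - [[0.26,0.76,0],[0,0,0],0]
    - [[0.52,1.52,0],[0,0,0],0]
    - [[0.77,2.27,0],[0,0,0],0]
    - [[1.03,3.03,0],[0,0,0],0]
    - [[1.29,3.79,0.1],[0,0,0],0]

```text
clock: 2.65
ee_pos: [0.5123, -0.0344, 0.0601]
tool_rot: [[0.32, 0.947, 0.003], [0.947, -0.32, -0.001], [0.0, 0.003, -1.0]]
ft_force: [-0.1, -0.4, 2.2]
width: -0.0001
gripper_force: 0.7
```

>>> play_rows:
  steps:
    - [[0.26,0.76,0.14],[0,0,0],0]
    - [[0.52,1.52,0.28],[0,0,0],0]
    - [[0.77,2.27,0.42],[0,0,0],0]
    - [[1.03,3.03,0.56],[0,0,0],0]
    - [[1.29,3.79,0.7],[0,0,0],0]

```text
clock: 3.07
ee_pos: [0.5237, 0.0037, 0.0654]
tool_rot: [[0.32, 0.947, -0.001], [0.947, -0.32, 0.0], [-0.0, -0.001, -1.0]]
ft_force: [0.1, -0.3, -0.6]
width: 0.0
gripper_force: 0.0
```

```bash
python3 - <<'E'
from h import *
from rig import arm
s=arm.sense();print(s["clock"],s["ee_pos"],s["ft_force"])
a=cv2.resize(vision.camera("wrist"),(400,300));b=vision.camera("side")[200:350,200:400]
cv2.imwrite("pics/w2.png",np.hstack([a,cv2.resize(b,(400,300))])[:,:,::-1])
E
```

```text
3.0667 [0.52369844 0.00370805 0.06536642] [ 0.11435896 -0.29722015 -0.62175959]
```

View pics/w2.png

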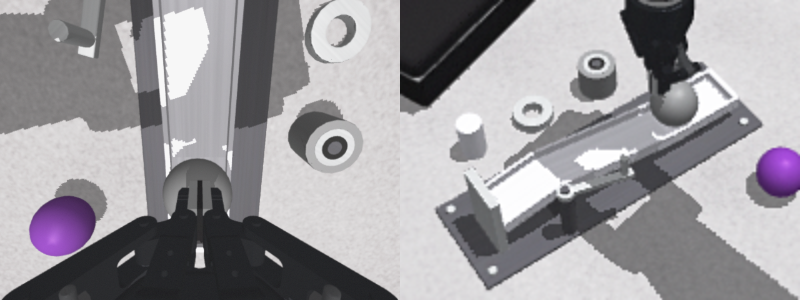

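The ball is centred ahead of the fingers (wrist 200,185), so I continue up the ramp.

>>> play_rows:
  steps:
    - [[0.26,0.76,0.14],[0,0,0],0]
    - [[0.52,1.52,0.28],[0,0,0],0]
    - [[0.77,2.27,0.42],[0,0,0],0]
    - [[1.03,3.03,0.56],[0,0,0],0]
    - [[1.29,3.79,0.7],[0,0,0],0]

```text
clock: 3.58
ee_pos: [0.5369, 0.0416, 0.0728]
tool_rot: [[0.32, 0.947, 0.0], [0.947, -0.32, 0.0], [0.0, 0.0, -1.0]]
ft_force: [0.1, 0.3, -0.8]
width: -0.0002
gripper_force: 0.0
```

>>> play_rows:
  steps:
    - [[0.26,0.76,0.14],[0,0,0],0]
    - [[0.52,1.52,0.28],[0,0,0],0]
    - [[0.77,2.27,0.42],[0,0,0],0]
    - [[1.03,3.03,0.56],[0,0,0],0]
    - [[1.29,3.79,0.7],[0,0,0],0]

```text
clock: 4.0
ee_pos: [0.5498, 0.0795, 0.0797]
tool_rot: [[0.32, 0.947, 0.0], [0.947, -0.32, -0.0], [-0.0, 0.0, -1.0]]
ft_force: [-0.9, 0.2, 0.3]
width: 0.0002
gripper_force: 0.0
```

>>> play_rows:
  steps:
    - [[0.19,0.57,0.11],[0,0,0],0]
    - [[0.39,1.14,0.22],[0,0,0],0]
    - [[0.58,1.7,0.33],[0,0,0],0]
    - [[0.77,2.27,0.44],[0,0,0],0]
    - [[0.97,2.84,0.55],[0,0,0],0]

```text
clock: 4.42
ee_pos: [0.5594, 0.1075, 0.0852]
tool_rot: [[0.32, 0.947, -0.0], [0.947, -0.32, -0.0], [-0.0, 0.0, -1.0]]
ft_force: [-0.4, -0.1, 0.5]
width: 0.0003
gripper_force: 0.0
```

>>> play_rows:
  steps:
    - [[0.19,0.57,0.1],[0,0,0],0]
    - [[0.39,1.14,0.2],[0,0,0],0]
    - [[0.58,1.7,0.3],[0,0,0],0]
    - [[0.77,2.27,0.3],[0,0,0],0]
    - [[0.97,2.84,0.3],[0,0,0],0]

```text
clock: 4.83
ee_pos: [0.5692, 0.136, 0.0882]
tool_rot: [[0.32, 0.947, 0.0], [0.947, -0.32, -0.0], [0.0, 0.0, -1.0]]
ft_force: [-0.6, -0.1, 0.2]
width: -0.0
gripper_force: 0.0
```

>>> play_rows:
  steps:
    - [[0,0,0],[0,0,0],0]
    - [[0,0,0],[0,0,0],0]
    - [[0,0,0],[0,0,0],0]
    - [[0,0,0],[0,0,0],0]
    - [[0,0,0],[0,0,0],0]

```text
clock: 5.25
ee_pos: [0.5689, 0.1352, 0.0881]
tool_rot: [[0.32, 0.947, -0.0], [0.947, -0.32, -0.0], [-0.0, -0.0, -1.0]]
ft_force: [0.1, -0.4, 0.2]
width: 0.0
gripper_force: 0.0
```

```bash
python3 - <<'E'
from h import *
from rig import arm
s=arm.sense();print(s["clock"],s["ee_pos"],s["ft_force"])
a=cv2.resize(vision.camera("wrist"),(400,300));b=vision.camera("side")[200:350,200:400]
c=cv2.resize(vision.camera("scene")[225:360,280:460],(400,300))
cv2.imwrite("pics/w3.png",np.vstack([np.hstack([a,cv2.resize(b,(400,300))]),np.hstack([c,c*0])])[:,:,::-1])
E
```

```text
5.25 [0.56886734 0.13518065 0.0881171 ] [ 0.1224279  -0.35530168  0.21051512]
```

View pics/w3.png

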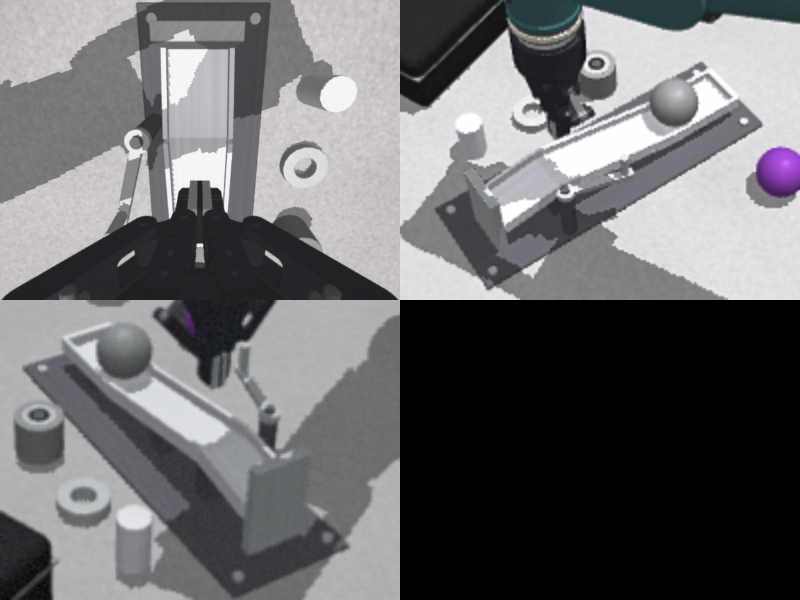

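The ball is still near the low end (side 675,102), so the fingers went past without carrying it. I need the ball's actual position, and where the fingers and ball were in the earlier picture.

```bash
python3 - <<'E'
from h import *
from rig import arm
v=np.load("v.npy");c,s=np.cos(v[2]),np.sin(v[2])
def g(X):d=X[:2]-v[:2];return (np.r_[c*d[0]+s*d[1],-s*d[0]+c*d[1],X[2]]*1e3).round(1)
st=arm.sense();print("tcp",g(st["ee_pos"]),st["q"].round(1))
print("ball now",g(tri({"scene":(280+124.5*.45,225+51*.45),"side":(200+675/2-200,200+102/2)})))
for n in P:print(n,"tcp px",proj(n,st["ee_pos"]))
w=vision.camera_params("wrist");C=-w["R"].T@w["t"];print("wrist cam",g(C),"axis",w["R"][2])
# tcp in wrist picture, and w2 ball back-projection (ball px *1.6) given ee then
def pw(X):return cv2.projectPoints(np.array([X]),cv2.Rodrigues(w["R"])[0],w["t"],w["camera_matrix"],w["D"])[0].ravel()
print("tcp in wrist",pw(st["ee_pos"]))
e2=np.array([.5237,.0037,.0654])
uv=cv2.undistortPoints(np.array([[[197*1.6,190*1.6]]]),w["camera_matrix"],w["D"]).ravel()
d=w["R"].T@np.r_[uv,1];C2=C+e2-st["ee_pos"]
for z in(.06,.067):print("w2 ball at z",z,g(C2+d*(z-C2[2])/d[2]), "tcp2",g(e2))
for im in ("scene","side"):
    p=vision.camera(im); 
    hs=cv2.HoughCircles(cv2.medianBlur(cv2.cvtColor(p,7),3)[225:290,300:380],cv2.HOUGH_GRADIENT,1.5,20,param1=100,param2=15,minRadius=9,maxRadius=16);print(im,None if hs is None else hs[0][:3]+[300,225,0])
E
```

```text
tcp [37.9  2.2 88.2] [ 7.8 12.1 83.5 -0.  84.4 26.5]
ball now [-122.6    5.5   59. ]
scene tcp px [[374.6038257 274.0719146]]
side tcp px [[280.26871512 274.21152858]]
wrist cam [118.2   2.7 260.2] axis [-0.09995508 -0.29289921 -0.95090433]
tcp in wrist [320.48664209 279.61587074]
w2 ball at z 0.06 [-118.1    5.4   60. ] tcp2 [-101.2    2.6   65.4]
w2 ball at z 0.067 [-114.2    5.3   67. ] tcp2 [-101.2    2.6   65.4]
scene [[335.25       248.25        11.69999981]
 [350.25       272.25        10.19999981]
 [311.25       261.75        11.85000038]]
side [[315.75       269.25        15.14999962]
 [347.25       249.75        15.14999962]
 [366.75       267.75        15.14999962]]
```

The ball rolled under the fingers, now at x≈-122 and still in the gutter. In all three views the visible fingertips sit above the projected TCP. I'll measure how much.

```bash
python3 - <<'E'
from h import *
from rig import arm
st=arm.sense();R=st["tool_rot"];e=st["ee_pos"];w=vision.camera_params("wrist")
def pr(p,X):return cv2.projectPoints(np.array([X]),cv2.Rodrigues(p["R"])[0],p["t"],p["camera_matrix"],p["D"])[0].ravel().round(1)
for dz in(0,.01,.02,.03):
    for dx in (0,.011):
        X=e+R@[dx,0,-dz];print(dz,dx,pr(w,X),*[pr(P[n],X) for n in P])
ims=[cv2.resize(vision.camera(n)[y:y+50,x:x+60],(390,325),interpolation=cv2.INTER_CUBIC) for n,x,y in(("scene",345,235),("side",250,235))]
a=cv2.resize(vision.camera("wrist")[260:340,272:368],(390,325))
cv2.imwrite("pics/t.png",np.hstack(ims)[:,:,::-1]);print(st["width"])
E
```

```text
0 0 [320.4 279.5] [374.6 274.1] [280.2 274.2]
0 0.011 [320.5 259.4] [377.7 276.9] [276.1 276.5]
0.01 0 [320.5 288.4] [374.9 270.2] [279.9 271.6]
0.01 0.011 [320.5 267.3] [378. 273.] [275.8 273.9]
0.02 0 [320.5 298.2] [375.2 266.3] [279.6 269. ]
0.02 0.011 [320.5 276.1] [378.3 269.1] [275.5 271.3]
0.03 0 [320.6 309.2] [375.5 262.4] [279.3 266.3]
0.03 0.011 [320.6 286. ] [378.6 265.1] [275.1 268.6]
-0.0002463878450710851
```

View pics/t.png

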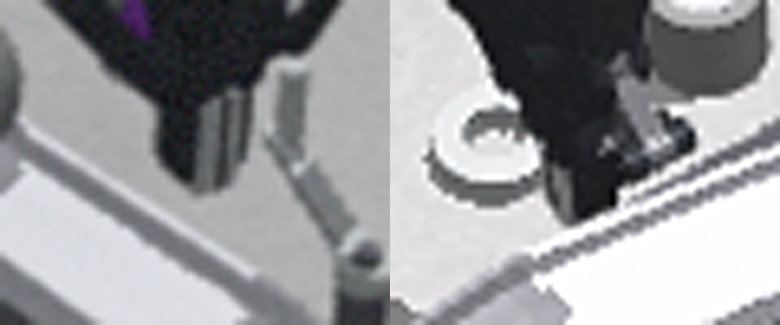

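All three views agree that the true fingertips are 30 mm above the reported TCP, so the tips rode over the top of the ball. I'll go back behind the ball and push 30 mm lower.

>>> play_rows:
  steps:
    - [[0,0,3],[0,0,0],0]
    - [[-1.22,-3.6,4],[0,0,0],0]
    - [[-2.4,-7.2,4],[0,0,0],0]
    - [[-3.6,-10.8,4],[0,0,0],0]
    - [[-4.9,-14.4,4],[0,0,0],0]

```text
clock: 6.07
ee_pos: [0.5197, -0.0097, 0.1287]
tool_rot: [[0.319, 0.948, 0.002], [0.948, -0.319, -0.0], [0.0, 0.002, -1.0]]
ft_force: [0.1, -0.1, 0.3]
width: -0.0001
gripper_force: 0.0
```

>>> play_rows:
  steps:
    - [[-1.22,-3.6,0],[0,0,0],0]
    - [[-2.44,-7.2,0],[0,0,0],0]
    - [[-2.6,-7.6,0],[0,0,0],0]
    - [[-2.6,-7.6,-2],[0,0,0],0]
    - [[-2.6,-7.6,-4],[0,0,0],0]

```text
clock: 6.48
ee_pos: [0.4953, -0.0857, 0.0896]
tool_rot: [[0.322, 0.947, 0.005], [0.947, -0.322, -0.001], [0.001, 0.005, -1.0]]
ft_force: [0.2, 1.0, -0.7]
width: 0.0005
gripper_force: 0.0
```

>>> play_rows:
  steps:
    - [[0,0,-2],[0,0,0],0]
    - [[0,0,-4],[0,0,0],0]
    - [[0,0,-5],[0,0,0],0]
    - [[0,0,-5.8],[0,0,0],0]
    - [[0,0,-6.0],[0,0,0],0]

```text
clock: 6.9
ee_pos: [0.4933, -0.084, 0.0269]
tool_rot: [[0.32, 0.947, -0.002], [0.947, -0.32, 0.001], [0.0, -0.002, -1.0]]
ft_force: [-0.3, -0.4, 0.6]
width: 0.0001
gripper_force: 0.0
```

```bash
python3 - <<'E'
from h import *
from rig import arm
s=arm.sense();print(s["clock"],s["ee_pos"],s["ft_force"])
a=cv2.resize(vision.camera("wrist"),(400,300));b=cv2.resize(vision.camera("side")[215:275,300:380],(400,300))
cv2.imwrite("pics/w4.png",np.hstack([a,b])[:,:,::-1])
E
```

```text
6.9 [ 0.49333016 -0.08402589  0.02693005] [-0.28881685 -0.37886567  0.63018245]
```

View pics/w4.png

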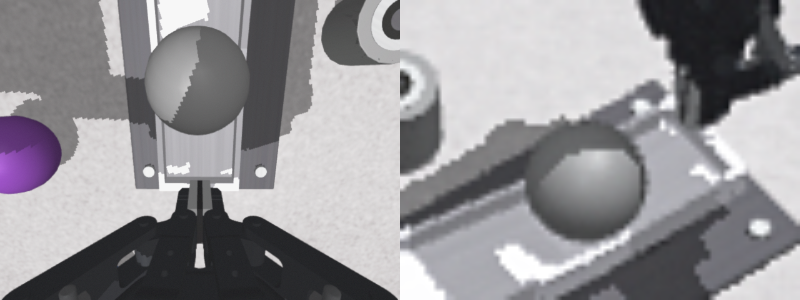

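The fingers are over the low end wall and the ball is free ahead of them, centred. I push now.

>>> play_rows:
  steps:
    - [[0.26,0.76,0],[0,0,0],0]
    - [[0.52,1.52,0],[0,0,0],0]
    - [[0.77,2.27,0],[0,0,0],0]
    - [[0.97,2.84,0],[0,0,0],0]
    - [[1.16,3.41,0],[0,0,0],0]

```text
clock: 7.42
ee_pos: [0.5062, -0.0496, 0.0287]
tool_rot: [[0.319, 0.948, 0.001], [0.948, -0.319, -0.0], [-0.0, 0.001, -1.0]]
ft_force: [0.4, -0.2, 0.4]
width: 0.0
gripper_force: 0.0
```

>>> play_rows:
  steps:
    - [[0.26,0.76,0],[0,0,0],0]
    - [[0.52,1.52,0],[0,0,0],0]
    - [[0.77,2.27,0.14],[0,0,0],0]
    - [[1.03,3.03,0.28],[0,0,0],0]
    - [[1.29,3.79,0.42],[0,0,0],0]

```text
clock: 7.83
ee_pos: [0.519, -0.0124, 0.0329]
tool_rot: [[0.32, 0.947, 0.001], [0.947, -0.32, -0.001], [-0.001, 0.001, -1.0]]
ft_force: [-0.8, -2.7, 2.1]
width: 0.0004
gripper_force: 1.6
```

```bash
cat >> h.py <<'E'
def look():
    "bright-outline-free check: dark round blob along gutter by template of grey ball"
    from rig import arm
    v=np.load("v.npy");s=arm.sense();c,sn=np.cos(v[2]),np.sin(v[2]);d=s["ee_pos"][:2]-v[:2]
    print(s["clock"],"tcp g",((c*d[0]+sn*d[1])*1e3).round(1),s["ee_pos"].round(4),s["ft_force"].round(1))
    for n in("side","scene"):
        p=cv2.medianBlur(cv2.cvtColor(vision.camera(n),7),3);best=[]
        for x in range(-160,115,5):
            z=30 if x<-100 else 30+(x+100)*.176 if x<60 else 58-(x-60)*.176
            X=G(v,np.array([x,2,z+30.5])/1e3);u=proj(n,X)[0];k=P[n];r=k["camera_matrix"][0,0]*.03/(k["R"]@X[0]+k["t"])[2]
            gx=cv2.Sobel(p,cv2.CV_32F,1,0);gy=cv2.Sobel(p,cv2.CV_32F,0,1);a=np.linspace(0,2*np.pi,72)
            xs=(u[0]+r*np.cos(a)).round().astype(int);ys=(u[1]+r*np.sin(a)).round().astype(int)
            best.append((np.abs(gx[ys,xs]*np.cos(a)+gy[ys,xs]*np.sin(a)).clip(0,150).mean().round(),x))
        print(n,sorted(best)[::-1][:4])
E
python3 -c "from h import look;look()"
```

```text
7.8333 tcp g -118.0 [ 0.519  -0.0124  0.0329] [-0.8 -2.7  2.1]
side [(np.float64(121.0), -75), (np.float64(117.0), -80), (np.float64(87.0), -55), (np.float64(78.0), -85)]
scene [(np.float64(136.0), -75), (np.float64(106.0), -80), (np.float64(105.0), -70), (np.float64(68.0), -85)]
```

The ball is in contact and moving (-76, 42 mm ahead of the TCP), so I continue up.

>>> play_rows:
  steps:
    - [[0.26,0.76,0.14],[0,0,0],0]
    - [[0.52,1.52,0.28],[0,0,0],0]
    - [[0.77,2.27,0.42],[0,0,0],0]
    - [[1.03,3.03,0.56],[0,0,0],0]
    - [[1.29,3.79,0.7],[0,0,0],0]

```text
clock: 8.35
ee_pos: [0.5317, 0.026, 0.0396]
tool_rot: [[0.32, 0.947, 0.0], [0.947, -0.32, -0.0], [-0.0, 0.0, -1.0]]
ft_force: [-0.9, -2.2, 1.5]
width: 0.0002
gripper_force: 1.4
```

>>> play_rows:
  steps:
    - [[0.26,0.76,0.14],[0,0,0],0]
    - [[0.52,1.52,0.28],[0,0,0],0]
    - [[0.77,2.27,0.42],[0,0,0],0]
    - [[1.03,3.03,0.56],[0,0,0],0]
    - [[1.29,3.79,0.7],[0,0,0],0]

```text
clock: 8.77
ee_pos: [0.5444, 0.0641, 0.0464]
tool_rot: [[0.32, 0.947, -0.0], [0.947, -0.32, 0.0], [-0.0, -0.0, -1.0]]
ft_force: [-0.3, -2.2, 1.8]
width: 0.0003
gripper_force: 1.3
```

```bash
python3 -c "from h import look;look()"
```

```text
8.7667 tcp g -37.3 [0.5444 0.0641 0.0464] [-0.3 -2.2  1.8]
side [(np.float64(140.0), 5), (np.float64(123.0), 0), (np.float64(83.0), -5), (np.float64(70.0), 10)]
scene [(np.float64(137.0), 5), (np.float64(116.0), 10), (np.float64(86.0), 0), (np.float64(65.0), 15)]
```

>>> play_rows:
  steps:
    - [[0.26,0.76,0.14],[0,0,0],0]
    - [[0.52,1.52,0.28],[0,0,0],0]
    - [[0.77,2.27,0.42],[0,0,0],0]
    - [[1.03,3.03,0.56],[0,0,0],0]
    - [[1.29,3.79,0.7],[0,0,0],0]

```text
clock: 9.28
ee_pos: [0.5575, 0.1018, 0.0536]
tool_rot: [[0.32, 0.947, 0.0], [0.947, -0.32, -0.0], [-0.0, 0.0, -1.0]]
ft_force: [-1.1, -2.1, 1.5]
width: 0.0
gripper_force: 1.4
```

>>> play_rows:
  steps:
    - [[0.19,0.57,0.1],[0,0,0],0]
    - [[0.39,1.14,0.2],[0,0,0],0]
    - [[0.58,1.7,0.25],[0,0,0],0]
    - [[0.77,2.27,0.25],[0,0,0],0]
    - [[0.97,2.84,0.25],[0,0,0],0]

```text
clock: 9.7
ee_pos: [0.5669, 0.1306, 0.0554]
tool_rot: [[0.32, 0.947, -0.0], [0.947, -0.32, 0.001], [0.001, -0.001, -1.0]]
ft_force: [0.5, -0.0, 0.1]
width: 0.0001
gripper_force: 0.0
```

>>> play_rows:
  steps:
    - [[0,0,0],[0,0,0],0]
    - [[0,0,0],[0,0,0],0]
    - [[0,0,0],[0,0,0],0]
    - [[0,0,0],[0,0,0],0]
    - [[0,0,0],[0,0,0],0]

```text
clock: 10.12
ee_pos: [0.5667, 0.1293, 0.0558]
tool_rot: [[0.32, 0.947, -0.0], [0.947, -0.32, -0.0], [-0.0, -0.0, -1.0]]
ft_force: [-0.3, -0.6, -0.6]
width: 0.0
gripper_force: 0.0
```

```bash
python3 -c "from h import look;look()"
```

```text
10.1167 tcp g 31.5 [0.5667 0.1293 0.0558] [-0.3 -0.6 -0.6]
side [(np.float64(130.0), 105), (np.float64(86.0), 100), (np.float64(77.0), 110), (np.float64(66.0), -155)]
scene [(np.float64(89.0), 105), (np.float64(59.0), 100), (np.float64(55.0), 20), (np.float64(48.0), 95)]
```

The ball is at its seat (x≈105, both views). Next I raise, go to the outer side of the keeper peg, and turn the tool so its narrow face meets the peg.

>>> play_rows:
  steps:
    - [[0,0,2.5],[0,0,0],0]
    - [[0,0,5],[0,0,-6],0]
    - [[0,0,7.5],[0,0,-12],0]
    - [[-1.5,0,7.5],[0,0,-18],0]
    - [[-3,0.1,7.5],[0,0,-25],0]

```text
clock: 10.63
ee_pos: [0.5385, 0.1304, 0.1336]
tool_rot: [[0.695, 0.719, 0.005], [0.719, -0.695, 0.001], [0.004, 0.004, -1.0]]
ft_force: [-0.5, -0.5, 0.4]
width: 0.0001
gripper_force: 0.0
```

>>> play_rows:
  steps:
    - [[-1,0.1,0],[0,0,-7],0]
    - [[-2,0.1,0],[0,0,-14],0]
    - [[-3,0.2,0],[0,0,-21],0]
    - [[-4,0.2,0],[0,0,-28],0]
    - [[-5,0.3,0],[0,0,-35],0]

```text
clock: 11.05
ee_pos: [0.4863, 0.1333, 0.1309]
tool_rot: [[0.982, 0.19, 0.0], [0.19, -0.982, -0.0], [0.0, 0.0, -1.0]]
ft_force: [-0.0, -0.2, 0.6]
width: -0.0001
gripper_force: 0.0
```

>>> play_rows:
  steps:
    - [[-0.5,0.1,0],[0,0,-7],0]
    - [[-1,0.1,0],[0,0,-14],0]
    - [[-1.5,0.2,0],[0,0,-21],0]
    - [[-2,0.2,0],[0,0,-28],0]
    - [[-2,0.2,0],[0,0,-35],0]

```text
clock: 11.47
ee_pos: [0.4661, 0.1355, 0.131]
tool_rot: [[0.913, -0.407, -0.0], [-0.407, -0.913, 0.0], [-0.0, 0.0, -1.0]]
ft_force: [0.2, 0.3, -0.6]
width: 0.0002
gripper_force: 0.0
```

```bash
python3 - <<'E'
from h import *
look()
from rig import arm
s=arm.sense();print(s["q"].round(1),np.degrees(np.arctan2(s["tool_rot"][1,0],s["tool_rot"][0,0])))
a=cv2.resize(vision.camera("wrist"),(400,300));b=cv2.resize(vision.camera("side")[215:335,220:380],(400,300))
cv2.imwrite("pics/w5.png",np.hstack([a,b])[:,:,::-1])
piv=np.array([.532,.175]);h0=np.radians(71.2)
for th in np.arange(.335,2.25,.12):
    h=h0+np.pi+th-.6;peg=piv+.07*np.r_[np.cos(h),np.sin(h)];t=np.r_[-np.sin(h),np.cos(h)]
    print(th.round(2),(100*(peg-.0165*t)).round(2),"tool x yaw",np.degrees(h).round(0)+90-360)
E
```

```text
11.4667 tcp g 5.0 [0.4661 0.1355 0.131 ] [ 0.2  0.3 -0.6]
side [(np.float64(135.0), 105), (np.float64(95.0), 100), (np.float64(77.0), 110), (np.float64(66.0), -150)]
scene [(np.float64(94.0), 105), (np.float64(71.0), 100), (np.float64(66.0), 110), (np.float64(56.0), 95)]
[  9.5  -1.8  93.5  -0.   88.2 123.2] -23.661169934281343
0.34 [47.92 12.62] tool x yaw -34.0
0.46 [48.54 12.02] tool x yaw -27.0
0.57 [49.23 11.5 ] tool x yaw -20.0
0.7 [49.98 11.07] tool x yaw -13.0
0.82 [50.77 10.73] tool x yaw -6.0
0.94 [51.6  10.49] tool x yaw 0.0
1.06 [52.45 10.35] tool x yaw 7.0
1.18 [53.31 10.31] tool x yaw 14.0
1.3 [54.17 10.37] tool x yaw 21.0
1.42 [55.02 10.54] tool x yaw 28.0
1.54 [55.84 10.81] tool x yaw 35.0
1.65 [56.62 11.17] tool x yaw 42.0
1.78 [57.35 11.63] tool x yaw 49.0
1.9 [58.02 12.17] tool x yaw 55.0
2.02 [58.63 12.78] tool x yaw 62.0
2.13 [59.15 13.47] tool x yaw 69.0
```

View pics/w5.png

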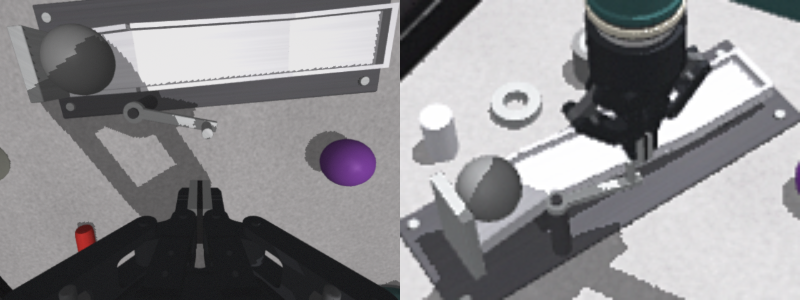

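The ball is seated, and the peg (wrist 210,122) is directly ahead of the fingers (col 200). I descend and sweep the keeper along its arc.

>>> play_rows:
  steps:
    - [[0,0,-2.5],[0,0,0],0]
    - [[0,0,-5],[0,0,0],0]
    - [[0,0,-6.3],[0,0,0],0]
    - [[0,0,-6.7],[0,0,0],0]
    - [[0,0,-6.7],[0,0,0],0]

```text
clock: 12.08
ee_pos: [0.4659, 0.1353, 0.0625]
tool_rot: [[0.916, -0.4, -0.003], [-0.4, -0.916, -0.001], [-0.003, 0.002, -1.0]]
ft_force: [0.3, 0.2, -0.7]
width: -0.0001
gripper_force: 0.0
```

>>> play_rows:
  steps:
    - [[0.7,-0.45,0],[0,0,0],0]
    - [[1.3,-0.9,0],[0,0,0],0]
    - [[1.94,-1.5,0],[0,0,0],0]
    - [[2.63,-2.05,0],[0,0,3],0]
    - [[3.38,-2.48,0],[0,0,10],0]

```text
clock: 12.5
ee_pos: [0.5021, 0.1102, 0.065]
tool_rot: [[0.972, -0.233, 0.002], [-0.233, -0.972, 0.001], [0.001, -0.001, -1.0]]
ft_force: [-0.3, 0.3, -0.2]
width: -0.0001
gripper_force: 0.6
```

```bash
python3 - <<'E'
from h import *
look()
E
```

```text
12.5 tcp g -7.3 [0.5021 0.1102 0.065 ] [-0.3  0.3 -0.2]
side [(np.float64(131.0), 105), (np.float64(93.0), 100), (np.float64(81.0), 110), (np.float64(69.0), -155)]
scene [(np.float64(90.0), 105), (np.float64(66.0), 100), (np.float64(48.0), 85), (np.float64(47.0), 95)]
```

>>> play_rows:
  steps:
    - [[0.79,-0.34,0],[0,0,7],0]
    - [[1.62,-0.58,0],[0,0,14],0]
    - [[2.47,-0.72,0],[0,0,21],0]
    - [[3.33,-0.76,0],[0,0,27.7],0]
    - [[4.19,-0.7,0],[0,0,34.6],0]

```text
clock: 13.02
ee_pos: [0.5428, 0.1035, 0.0643]
tool_rot: [[0.933, 0.359, -0.0], [0.359, -0.933, -0.0], [-0.0, -0.0, -1.0]]
ft_force: [-0.9, 0.4, 0.2]
width: -0.0
gripper_force: 0.6
```

>>> play_rows:
  steps:
    - [[0.85,0.17,0],[0,0,7],0]
    - [[1.67,0.44,0],[0,0,14],0]
    - [[2.45,0.8,0],[0,0,21],0]
    - [[3.18,1.26,0],[0,0,28],0]
    - [[3.85,1.8,0],[0,0,34],0]

```text
clock: 13.43
ee_pos: [0.5814, 0.1213, 0.0642]
tool_rot: [[0.573, 0.82, -0.0], [0.82, -0.573, -0.001], [-0.001, 0.0, -1.0]]
ft_force: [-1.4, -0.5, -0.0]
width: -0.0002
gripper_force: 0.6
```

>>> play_rows:
  steps:
    - [[0.35,0.3,0],[0,0,4],0]
    - [[0.61,0.61,0],[0,0,7],0]
    - [[0.9,0.95,0],[0,0,11],0]
    - [[1.13,1.3,0],[0,0,14],0]
    - [[1.2,1.5,0],[0,0,14],0]

```text
clock: 13.85
ee_pos: [0.5938, 0.1364, 0.0643]
tool_rot: [[0.361, 0.932, 0.001], [0.932, -0.361, -0.001], [-0.0, 0.001, -1.0]]
ft_force: [0.1, -1.6, -0.3]
width: 0.0004
gripper_force: 0.5
```

```bash
python3 - <<'E'
from h import *
look()
E
```

```text
13.85 tcp g 47.0 [0.5938 0.1364 0.0643] [ 0.1 -1.6 -0.3]
side [(np.float64(114.0), 105), (np.float64(99.0), 100), (np.float64(98.0), 110), (np.float64(74.0), 85)]
scene [(np.float64(79.0), 105), (np.float64(73.0), 100), (np.float64(65.0), 95), (np.float64(52.0), 85)]
```

Still about 1.5 N, so I press on gently to the stop until the force rises.

>>> play_rows:
  steps:
    - [[0.05,0.15,0],[0,0,0],0]
    - [[0.1,0.3,0],[0,0,0],0]
    - [[0.1,0.3,0],[0,0,0],0]

```text
clock: 14.2
ee_pos: [0.5937, 0.1375, 0.0642]
tool_rot: [[0.361, 0.932, -0.001], [0.932, -0.361, -0.004], [-0.004, 0.001, -1.0]]
ft_force: [-0.6, -6.8, 2.7]
width: -0.0001
gripper_force: 3.0
```

>>> play_rows:
  steps:
    - [[0.05,0.15,0],[0,0,0],0]
    - [[0.1,0.3,0],[0,0,0],0]
    - [[0.1,0.3,0],[0,0,0],0]

```text
clock: 14.45
ee_pos: [0.5938, 0.1377, 0.0641]
tool_rot: [[0.362, 0.932, -0.003], [0.932, -0.362, -0.009], [-0.01, 0.0, -1.0]]
ft_force: [-4.1, -12.3, 4.3]
width: -0.0
gripper_force: 6.4
```

At the stop: the force rose to 12 N with no further motion. I back off, raise, and verify numerically.

>>> play_rows:
  steps:
    - [[-0.3,-0.9,0],[0,0,0],0]
    - [[-0.8,-2.4,0],[0,0,0],0]
    - [[-0.8,-2.4,3],[0,0,0],0]
    - [[-0.8,-2.4,6.5],[0,0,0],0]
    - [[-0.8,-2.4,10],[0,0,0],0]

```text
clock: 14.87
ee_pos: [0.5857, 0.118, 0.1637]
tool_rot: [[0.361, 0.933, -0.003], [0.933, -0.361, 0.001], [-0.001, -0.003, -1.0]]
ft_force: [0.5, 0.1, 1.4]
width: -0.0002
gripper_force: 0.0
```

>>> play_rows:
  steps:
    - [[-2,-4,2],[0,0,0],0]
    - [[-3,-8,2],[0,0,0],0]
    - [[-4,-12,2],[0,0,0],0]
    - [[-4,-12,2],[0,0,0],0]
    - [[-4,-12,2],[0,0,0],0]

```text
clock: 15.28
ee_pos: [0.5463, -0.0038, 0.1843]
tool_rot: [[0.364, 0.931, 0.001], [0.931, -0.364, 0.0], [0.001, 0.001, -1.0]]
ft_force: [0.1, -0.1, -1.0]
width: -0.0002
gripper_force: 0.0
```

```bash
python3 - <<'E'
from h import *
look()
# keeper angle: score the mid-line contrast of the arm (outline edges) against angle in both views
v=np.load("v.npy");h0=v[2];piv=np.array([.532,.175])
for n in P:
    p=cv2.cvtColor(cv2.medianBlur(vision.camera(n),3),7)
    gx=cv2.Sobel(p,cv2.CV_32F,1,0);gy=cv2.Sobel(p,cv2.CV_32F,0,1);m=cv2.GaussianBlur(np.hypot(gx,gy),(0,0),.8);out=[]
    for th in np.arange(.1,2.4,.05):
        h=h0+np.pi+th-.6;r=np.r_[np.cos(h),np.sin(h)];t=np.r_[-r[1],r[0]]
        X=[np.r_[piv+.07*r+sg*.005*np.r_[P[n]["R"][0,:2]]/np.linalg.norm(P[n]["R"][0,:2]),z] for z in np.linspace(.088,.113,12) for sg in(-1,1)]
        X+=[np.r_[piv+q*r+sg*.005*t,.085] for q in np.linspace(.015,.06,15) for sg in(-1,1)]
        u=proj(n,np.array(X)).round().astype(int);out.append((m[u[:,1],u[:,0]].clip(0,200).mean().round(1),th.round(2)))
    print(n,sorted(out)[::-1][:4])
E
```

```text
15.2833 tcp g -101.0 [ 0.5463 -0.0038  0.1843] [ 0.1 -0.1 -1. ]
side [(np.float64(106.0), 105), (np.float64(78.0), 110), (np.float64(76.0), 100), (np.float64(67.0), -155)]
scene [(np.float64(75.0), 105), (np.float64(73.0), 95), (np.float64(67.0), 100), (np.float64(63.0), 90)]
scene [(np.float32(121.2), np.float64(1.75)), (np.float32(120.7), np.float64(1.85)), (np.float32(120.0), np.float64(1.95)), (np.float32(118.3), np.float64(1.9))]
side [(np.float32(168.6), np.float64(0.5)), (np.float32(168.0), np.float64(0.55)), (np.float32(149.1), np.float64(0.45)), (np.float32(141.6), np.float64(0.6))]
```

The edge scoring is unreliable because the gutter edges sit beside the arm. Contact geometry settles it: at the stop the peg was at (0.600, 0.153), radius 71 mm from the pivot, which gives θ≈2.18, with a clear force rise. The ball is still at its seat (x≈105) and the robot is clear, so I hand in.

```bash
python3 -c "
from rig import ticket
print(ticket.job_done())"
```

```text
the job is handed in; nothing more can be done
None
```

I've handed the job in: the ball measured at its seat (x ≈ 105 mm) in both camera views, and I pushed the keeper to its stop at about 2.18 rad. That angle comes from contact position and a 12 N force rise; the camera check of it was inconclusive. The first push slid over the ball because the real fingertips sit 30 mm above the reported TCP; the second push, 30 mm lower, worked.

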